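Snap the lid onto the parts tub

TASK

The lid of the tub of spare brass contacts has only been laid on top. With a fingertip, press down around its rim until all four sides have clicked shut and the lid stays flush all round. Do not lift or take off the lid, and leave the plug, the screwdriver and the knob where they lie.

Things in the scene. Friction and masses are not known exactly. Their poses are not given: they have to be found in the camera images.
- tub: Black plastic parts tub, 130 mm (its x) by 180 mm (its y), 80 mm tall, walls 3 mm, standing on a thin rubber mat and immovable. Origin: centre of its underside, on the bench; z up. Near the top of each outer wall runs a bead over which the lid's skirt snaps.
- lid: Loose grey lid with clear recessed middle, 152 (x) by 202 mm (y), 168 g, centred on the tub, axes as the tub's. Origin: its middle at the level of the rim plate's underside, 80 mm above the tub's origin when home, about 7 mm higher at the start. Rim: 3 mm plate, 16 mm skirt, slit next to the four rigid corners, so each side gives by itself; pressing the middle or the corners clicks nothing.
- side_front (a point): Middle of the front rim side of the lid (the long side at -x of the tub), on its top face, 3 mm outside the tub's outer wall. Press here. The flat top is 134 mm long, 16 wide. The point is about 91 mm above the tub's origin while loose and 83 to 84 mm when clicked shut, on the tub's rim. It takes 8 to 14 N straight down, gives suddenly half way, then stays down.
- side_back (a point): Middle of the back rim side of the lid (the long side at +x), on its top face, 3 mm outside the tub's outer wall. Press here. The flat top is 134 mm long, 16 wide. The point is about 91 mm above the tub's origin while loose and 83 to 84 mm when clicked shut, on the tub's rim. It takes 8 to 14 N straight down, gives suddenly half way, then stays down.
- side_left (a point): Middle of the left rim side of the lid (the short side at +y), on its top face, 3 mm outside the tub's outer wall. Press here. The flat top is 84 mm long, 16 wide. The point is about 91 mm above the tub's origin while loose and 83 to 84 mm when clicked shut, on the tub's rim. It takes 8 to 14 N straight down, gives suddenly half way, then stays down.
- side_right (a point): Middle of the right rim side of the lid (the short side at -y), on its top face, 3 mm outside the tub's outer wall. Press here. The flat top is 84 mm long, 16 wide. The point is about 91 mm above the tub's origin while loose and 83 to 84 mm when clicked shut, on the tub's rim. It takes 8 to 14 N straight down, gives suddenly half way, then stays down.
- connector: Black stage plug, 78 x 44 x 22 mm, three brass pins at its -x end, lying near the tub. Not to be moved. Origin: near its middle, on the bench.
- screwdriver: Screwdriver, 200 mm long along its x, lying near the tub. Not to be moved. Origin: on the bench under the shaft, near its middle.
- yoke_knob: Black knob, 42 mm wide, 20 mm thick, with a steel stud pointing up to 50 mm. Not to be moved. Origin: centre of its underside.

How it is judged (in metres and radians):
At the end, for the whole second after the job is handed in: All four rim sides have snapped under the tub's bead: the middle of each is less than 85.5 mm above the tub's underside (83 when shut, 91 when loose), the lid's middle is less than 3 mm above its home height and within 4 mm of the tub's axis, and the lid is at rest (z of each of side_front, side_back, side_left, side_right in the frame of tub below 0.0855 m and z of lid in the frame of tub below 0.083 m and horizontal distance between lid and tub below 0.004 m and linear speed of lid below 0.01 m/s); the robot touches nothing.
It fails at once if the lid is lifted or carried: its middle rises more than 15 mm above where it lay (z of lid in the frame of tub above 0.103 m).
It fails at once if the lid is tipped by more than 20 degrees (angle between lid's own z axis and vertical above 0.35 rad).
It fails at once if the connector is moved more than 20 mm or lifted (distance of connector from where it was at the start of the episode above 0.02 m).
It fails at once if the screwdriver is moved more than 20 mm or lifted (distance of screwdriver from where it was at the start of the episode above 0.02 m).
It fails at once if the yoke knob is moved more than 20 mm or lifted (distance of yoke_knob from where it was at the start of the episode above 0.02 m).
It also fails if it takes over 45 s, if anything falls off the work surface, if the arm or the gripper's body presses on something with over 40 N, if the wrist force passes 120 N, or if a joint passes its speed limit or range.

ROBOT

A 6-joint arm with a two-finger parallel gripper is mounted at the origin on the work surface. World frame = base frame: x ahead of the robot, y to its left, z up, the work surface at z = 0. Lengths are in m, angles in degrees, forces in N, time in s.
With the tool pointing down it reaches from about 0.4 to 0.825 m from the base axis. Payload 7 kg.
Tool frame: the origin (TCP) lies midway between the tips of the shut fingers; the grasp point (between the pads) lies r.grip_depth behind it (r.grip_depth is the distance from the TCP to the grasp point, in m); z points along the fingers, y is the line along which they close (so a half turn about z gives the same grasp; the last joint's range is limited). The gripper opens to 88 mm and grips with 3 to 60 N. Pads are 19 mm wide; open, the fingers measure 130 mm over their backs; the gripper's body (78 mm by 193 mm) begins 47 mm behind the grasp point.
Start: joints at [16.507, 20.546, 0.682, 0, -70.136, -16.507], TCP at [0.675, -0, 0.227] pointing down, gripper open.
Joint ranges: [-176.03, 176.03], [-82.01, 121.73], [-58.28, 71.71], [-173.87, 95.51], [-174.79, -0.11], [-173.66, 173.66]. Speed limits (degrees/s): [136.94, 136.94, 172.46, 180, 180, 180].

INTERFACE

Orientations are given as [roll, pitch, yaw] about the fixed x, y, z axes, in that order (R = Rz(yaw) Ry(pitch) Rx(roll)).
In Python, from plant import r, vision, job, get_state gives the robot as it stands (r), with the cameras (vision), the readings as plain functions and the job (job).
- The arm moves only by the tool step_hand, called after ">>>" as name([rows], argument=value, ...), one row to a line, values as JSON. Schema: {"type":"object","properties":{"increments":{"type":"object","properties":{"dx":{"type":"array","items":{"type":"number"},"minItems":1,"maxItems":12},"dy":{"type":"array","items":{"type":"number"},"minItems":1,"maxItems":12},"dz":{"type":"array","items":{"type":"number"},"minItems":1,"maxItems":12},"ax":{"type":"array","items":{"type":"number"},"minItems":1,"maxItems":12},"ay":{"type":"array","items":{"type":"number"},"minItems":1,"maxItems":12},"az":{"type":"array","items":{"type":"number"},"minItems":1,"maxItems":12}},"additionalProperties":false,"required":["dx","dy","dz","ax","ay","az"]},"jaw":{"type":"number"},"grip_n":{"type":"number"},"only":{"type":"string"},"quiet":{"type":"boolean"},"lines":{"type":"string"}},"required":["increments"],"additionalProperties":false}. increments is an object with one list for each field, all of the same length, 1 to 12, a row being the entries at one place: dx, dy, dz (the shift in parts of the range, where 1.0 means 300 mm), ax, ay, az (a rotation vector in a scale on which 1.0 is 90 degrees); each row is the pose to reach, as a shift and turn from the pose commanded when the call began, along the tool's axes at that moment; what a row does not reach only later rows make up. A row lasts 1/12 s, in which the tool goes at most 0.0417 m and 7.16 degrees, less where a joint would pass 70% of its speed; a pose out of reach is approached as far as the arm can. jaw is the finger opening in m, set as the call begins (left out keeps the last). The fingers move at their own pace and stop on an object; grip_n is the grip in N (left out, the last holds). Time passes only in rows, so rows that do not move let the fingers close. The tool returns the time, the measured TCP pose, the force, the opening and the grip force at its end. only (a regular expression) keeps the lines of the reply that match it, lines (a string "A,B") keeps lines A to B, and quiet returns only ok. Input that does not fit is refused with a message, and nothing moves.
- get_state(): the state, without advancing time (a new reading comes with each control period).
- vision.capture(name): name is "scene" or "side" or "wrist"; returns a dict with "frame" (420x560x3 uint8, red, green, blue), "z_map" (420x560 float32, m along the optical axis (not along the pixel's ray), 0 where there is no reading), "fx", "fy", "cx", "cy" (pixels), "cam_to_world" (4x4, takes a point from camera to world coordinates). Camera axes: x right, y down, z forward; pixel columns grow to the right and rows downward; lengths in m; the calibration is good to about 2 mm. A picture is of the moment at which its call begins.
- job.close_job(): hands the job in; it is judged then, once.
The state is a dict: "time_s": time; "joints": joint angles; "qd": joint speeds; "joint_torque": joint torques, N m; "tcp_pos": TCP position; "eef_rot": TCP orientation; "contact_force": force on the tool from outside, world axes, zero at the start; "moment": the same for the moment, N m; "gripper_width": finger opening in m; "gripper_force": force on a finger pad.
Only numpy, scipy, OpenCV 4.12 (cv2) and the standard library are available. Lean on these libraries where they do the work, as an engineer would, in place of code of your own. Each camera call takes 0.05 s, during which the arm holds its last target. There are 200 camera calls.

## Working session

There is one attempt and no reset: what is moved stays moved. The work goes in short steps, Python scripts to look and compute and a tool call to move; the robot and the scene stay as the last step left them, time stands still between calls to the robot, and variables do not carry over. Pictures are saved under pics/ and viewed, at most 10 in all, crops included, and the job is handed in when it is done.

```bash
ls; mkdir -p pics; python3 - <<'E'
from plant import r, vision, job, get_state
import cv2,numpy as np
for n in("scene","wrist"):
    c=vision.capture(n); cv2.imwrite(f"pics/{n}0.png",c["frame"][:,:,::-1]); np.savez(f"{n}0.npz",**c)
    print(n,c["cam_to_world"].round(3).tolist(),c["fx"])
s=get_state();print(s["tcp_pos"],s["eef_rot"],s["time_s"],r.grip_depth)
E
```

```text
pics
plant.py
scene [[0.292, 0.579, -0.762, 1.262], [0.957, -0.179, 0.23, -0.126], [-0.003, -0.796, -0.606, 0.603], [0.0, 0.0, 0.0, 1.0]] 471.8256127860667
wrist [[-1.0, 0.001, -0.002, 0.674], [0.0, 0.955, 0.295, -0.08], [0.002, 0.295, -0.955, 0.384], [0.0, 0.0, 0.0, 1.0]] 326.77855235657273
[ 6.74562127e-01 -1.79724806e-05  2.25671272e-01] [ 1.79911762e+02 -7.85080240e-03 -9.00068885e+01] 0.1 0.0188
```

View pics/scene0.png

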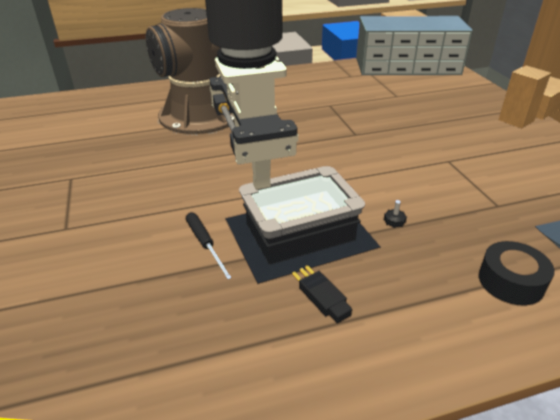

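View pics/wrist0.png

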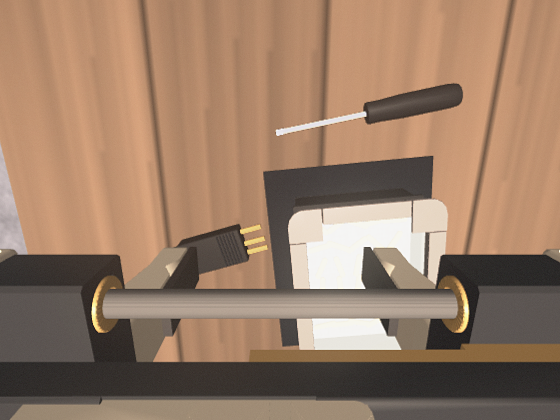

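The scene view shows the lid's whole rim, with corners near (243,190), (330,172), (362,210) and (262,228). The plug is at (325,295), the screwdriver at (208,245) and the knob at (396,215). The wrist view shows the lid's -y edge. Next I measure the rim from depth.

```bash
cat > m.py <<'E'
import numpy as np,cv2
def pts(c):
    z=np.asarray(c["z_map"]);v,u=np.mgrid[:420,:560]
    P=np.stack([(u-c["cx"])/c["fx"]*z,(v-c["cy"])/c["fy"]*z,z,np.ones_like(z)],-1)@np.asarray(c["cam_to_world"]).T
    P[z==0]=np.nan; return P[...,:3]
def rect(c,lo,hi,box):
    P=pts(c); m=(P[...,2]>lo)&(P[...,2]<hi); u0,v0,u1,v1=box
    k=np.zeros_like(m);k[v0:v1,u0:u1]=1;m=(m&k).astype(np.uint8)
    n,l,s,_=cv2.connectedComponentsWithStats(m); i=1+s[1:,4].argmax(); m=l==i
    return P[m],m
E
python3 - <<'E'
from m import *
for n,box in(("scene",(225,160,375,260)),("wrist",(280,190,460,350))):
    c=dict(np.load(n+"0.npz")); Q,m=rect(c,.083,.1,box)
    print(n,len(Q),Q[:,2].mean(),np.percentile(Q[:,2],[5,50,95]),cv2.minAreaRect(Q[:,:2].astype(np.float32)*1000))
    f=c["frame"][:,:,::-1].copy(); f[m]=(0,0,255); u0,v0,u1,v1=box
    cv2.imwrite(f"pics/m_{n}.png",cv2.resize(f[v0:v1,u0:u1],None,fx=3,fy=3))
E
```

```text
scene 2116 0.08797940322686752 [0.08552016 0.08815684 0.08972435] ((583.9971923828125, 108.6534423828125), (156.78550720214844, 203.95999145507812), 5.723607540130615)
wrist 5260 0.09045768281601566 [0.08913984 0.09055784 0.09169648] ((587.77978515625, 50.78233337402344), (152.8897247314453, 90.16790008544922), 3.341583728790283)
```

View pics/m_scene.png

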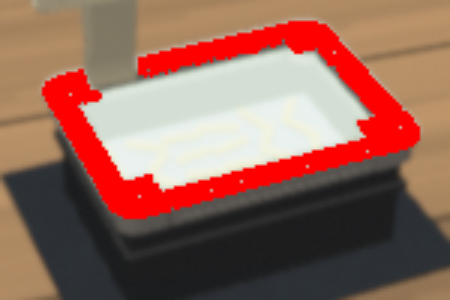

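The manual's scale: shifts go in shares of 300 mm and turns go in shares of 90 degrees. Converting my numbers, -0.2 m / 0.3 = -0.6667, 0.088 m / 0.3 = 0.2933.

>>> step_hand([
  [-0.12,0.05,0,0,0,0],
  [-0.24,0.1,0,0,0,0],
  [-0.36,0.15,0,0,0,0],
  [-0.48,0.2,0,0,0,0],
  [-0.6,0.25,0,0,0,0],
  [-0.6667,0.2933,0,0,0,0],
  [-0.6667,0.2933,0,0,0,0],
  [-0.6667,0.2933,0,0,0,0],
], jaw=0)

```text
refused: increments: the value is not of type 'object' (schema: type "object"). Nothing was moved.
```

Refused on format, not on reach. It needs an object with one list for each field.

>>> step_hand(increments={"dx": [-0.12,-0.24,-0.36,-0.48,-0.6,-0.6667,-0.6667,-0.6667],"dy": [0.05,0.1,0.15,0.2,0.25,0.2933,0.2933,0.2933],"dz": [0,0,0,0,0,0,0,0],"ax": [0,0,0,0,0,0,0,0],"ay": [0,0,0,0,0,0,0,0],"az": [0,0,0,0,0,0,0,0]}, jaw=0)

```text
time_s: 0.77
tcp_pos: [0.5862, 0.2013, 0.2264]
eef_rot: [180.0, -0.0, -89.8]
contact_force: [0.1, 0.6, 0.7]
gripper_width: 0.0395
gripper_force: 0.0
```

```bash
python3 - <<'E'
from plant import r, vision, job, get_state
from m import *
c=vision.capture("wrist"); cv2.imwrite("pics/w1.png",c["frame"][:,:,::-1]); np.savez("w1.npz",**c)
Q,m=rect(c,.083,.1,(0,0,560,245))
print(len(Q),np.percentile(Q[:,2],[5,50,95]),cv2.minAreaRect(Q[:,:2].astype(np.float32)*1000))
E
```

```text
11290 [0.08826276 0.09040797 0.09163905] ((580.94091796875, 121.60594940185547), (152.37368774414062, 176.09657287597656), 5.32172155380249)
```

View pics/w1.png

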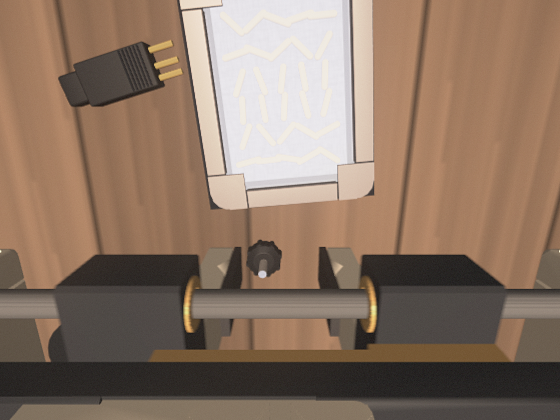

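The lid centre is about (0.583, 0.1085) with a yaw of about 5.3°. The 152 mm width and 90.4 mm top height match the given sizes. The knob at (263,258) stands beyond the left side and well below the fingers. I'll press the left side first.

Scaled: 0.125 m / 0.3 = 0.4167, 0.0126 m / 0.3 = 0.042, -5.4 degrees / 90 = -0.06.

>>> step_hand(increments={"dx": [-0.0033,-0.0033,-0.0033,-0.0033,-0.0033,-0.0033,-0.0033],"dy": [0.042,0.042,0.042,0.042,0.042,0.042,0.042],"dz": [0.1,0.2,0.3,0.4,0.4167,0.4167,0.4167],"ax": [0,0,0,0,0,0,0],"ay": [0,0,0,0,0,0,0],"az": [-0.03,-0.06,-0.06,-0.06,-0.06,-0.06,-0.06]})

```text
time_s: 1.4
tcp_pos: [0.5754, 0.2005, 0.1025]
eef_rot: [-180.0, -0.0, -84.6]
contact_force: [0.4, -0.5, -0.2]
gripper_width: 0.0002
gripper_force: 0.0
```

Scaled: 0.018 m / 0.3 = 0.06, 0.017 m / 0.3 = 0.0567.

>>> step_hand(increments={"dx": [0,0,0,0,0,0,0,0,0],"dy": [0,0,0,0,0,0,0,0,0],"dz": [0.02,0.0333,0.04,0.0467,0.05,0.0533,0.0567,0.06,0.06],"ax": [0,0,0,0,0,0,0,0,0],"ay": [0,0,0,0,0,0,0,0,0],"az": [0,0,0,0,0,0,0,0,0]})

```text
time_s: 2.15
tcp_pos: [0.5743, 0.2008, 0.0834]
eef_rot: [180.0, -0.0, -84.6]
contact_force: [1.1, 0.3, 1.3]
gripper_width: 0.0002
gripper_force: 0.5
```

Scaled: 0.0015 m / 0.3 = 0.005, 0.001 m / 0.3 = 0.0033.

>>> step_hand(increments={"dx": [0,0,0],"dy": [0,0,0],"dz": [0.0033,0.005,0.005],"ax": [0,0,0],"ay": [0,0,0],"az": [0,0,0]})

```text
time_s: 2.4
tcp_pos: [0.5743, 0.2008, 0.0832]
eef_rot: [-180.0, -0.0, -84.6]
contact_force: [-5.4, 0.2, 12.0]
gripper_width: 0.0004
gripper_force: 5.9
```

Scaled: 0.186 m / 0.3 = 0.62, -0.03 m / 0.3 = -0.1.

>>> step_hand(increments={"dx": [0,0.1333,0.2667,0.4,0.5333,0.62,0.62,0.62],"dy": [0,0,0,0,0,0,0,0],"dz": [-0.1,-0.1,-0.1,-0.1,-0.1,-0.1,-0.0667,-0.0667],"ax": [0,0,0,0,0,0,0,0],"ay": [0,0,0,0,0,0,0,0],"az": [0,0,0,0,0,0,0,0]})

```text
time_s: 3.07
tcp_pos: [0.5905, 0.0137, 0.1002]
eef_rot: [179.8, -0.0, -84.8]
contact_force: [0.3, 0.8, 0.6]
gripper_width: 0.0002
gripper_force: 0.0
```

Scaled: 0.0185 m / 0.3 = 0.0617, -0.001 m / 0.3 = -0.0033.

>>> step_hand(increments={"dx": [-0.0033,-0.0033,-0.0033,-0.0033,-0.0033,-0.0033,-0.0033,-0.0033,-0.0033,-0.0033,-0.0033],"dy": [0,0,0,0,0,0,0,0,0,0,0],"dz": [0.0133,0.0267,0.0333,0.04,0.0433,0.0467,0.05,0.0533,0.0583,0.0617,0.0617],"ax": [0,0,0,0,0,0,0,0,0,0,0],"ay": [0,0,0,0,0,0,0,0,0,0,0],"az": [0,0,0,0,0,0,0,0,0,0,0]})

```text
time_s: 3.98
tcp_pos: [0.5918, 0.0174, 0.0834]
eef_rot: [-180.0, 0.0, -84.6]
contact_force: [0.3, 0.4, 0.3]
gripper_width: 0.0005
gripper_force: 0.3
```

Scaled: 0.002 m / 0.3 = 0.0067, 0.001 m / 0.3 = 0.0033.

>>> step_hand(increments={"dx": [0,0,0],"dy": [0,0,0],"dz": [0.0033,0.0067,0.0067],"ax": [0,0,0],"ay": [0,0,0],"az": [0,0,0]})

```text
time_s: 4.23
tcp_pos: [0.592, 0.0173, 0.0832]
eef_rot: [-179.9, 0.0, -84.5]
contact_force: [-6.5, 2.5, 16.0]
gripper_width: 0.0002
gripper_force: 7.9
```

Scaled: -0.0915 m / 0.3 = -0.305, -0.068 m / 0.3 = -0.2267, 77 degrees / 90 = 0.8556.

>>> step_hand(increments={"dx": [0,-0.0333,-0.0667,-0.1,-0.1333,-0.1667,-0.2,-0.2333,-0.2667,-0.305,-0.305,-0.305],"dy": [0,-0.0233,-0.0467,-0.07,-0.0933,-0.1167,-0.14,-0.1633,-0.1867,-0.2267,-0.2267,-0.2267],"dz": [-0.1,-0.1333,-0.1333,-0.1333,-0.1333,-0.1333,-0.1333,-0.1333,-0.1333,-0.1333,-0.1333,-0.1333],"ax": [0,0,0,0,0,0,0,0,0,0,0,0],"ay": [0,0,0,0,0,0,0,0,0,0,0,0],"az": [0,0.0778,0.1556,0.2333,0.3111,0.3889,0.4667,0.5444,0.6222,0.7,0.7778,0.8556]})

```text
time_s: 5.23
tcp_pos: [0.6511, 0.1153, 0.1207]
eef_rot: [180.0, -0.0, -161.9]
contact_force: [-0.2, 0.0, 0.4]
gripper_width: 0.0003
gripper_force: 0.0
```

>>> step_hand(increments={"dx": [0,0,0,0,0],"dy": [0,0,0,0,0],"dz": [0.02,0.0467,0.0667,0.0667,0.0667],"ax": [0,0,0,0,0],"ay": [0,0,0,0,0],"az": [0.0722,0.1444,0.1444,0.1444,0.1444]})

```text
time_s: 5.65
tcp_pos: [0.6506, 0.1142, 0.101]
eef_rot: [-180.0, -0.1, -174.4]
contact_force: [-0.7, 0.1, -0.5]
gripper_width: -0.0
gripper_force: 0.0
```

Right over side_back (target 650.7, 114.8).

Scaled: 0.0185 m / 0.3 = 0.0617, 0.0175 m / 0.3 = 0.0583.

>>> step_hand(increments={"dx": [0,0,0,0,0,0,0,0,0,0,0],"dy": [0,0,0,0,0,0,0,0,0,0,0],"dz": [0.0133,0.0267,0.0333,0.04,0.0433,0.0467,0.05,0.0533,0.0583,0.0617,0.0617],"ax": [0,0,0,0,0,0,0,0,0,0,0],"ay": [0,0,0,0,0,0,0,0,0,0,0],"az": [0,0,0,0,0,0,0,0,0,0,0]})

```text
time_s: 6.57
tcp_pos: [0.651, 0.1144, 0.0834]
eef_rot: [180.0, 0.0, -174.6]
contact_force: [-1.0, -0.3, 3.5]
gripper_width: 0.0004
gripper_force: 1.7
```

>>> step_hand(increments={"dx": [0,0,0],"dy": [0,0,0],"dz": [0.0033,0.005,0.005],"ax": [0,0,0],"ay": [0,0,0],"az": [0,0,0]})

```text
time_s: 6.82
tcp_pos: [0.651, 0.1143, 0.0832]
eef_rot: [-180.0, 0.1, -174.6]
contact_force: [-5.4, 1.0, 14.1]
gripper_width: 0.0005
gripper_force: 6.7
```

Scaled: 0.136 m / 0.3 = 0.4533, 0.12 m / 0.3 = 0.4.

>>> step_hand(increments={"dx": [0,0.1333,0.2667,0.4,0.4533,0.4533,0.4533,0.4533],"dy": [0,0,0,0,0,0,0,0],"dz": [-0.1,-0.1,-0.1,-0.1,-0.1,-0.0667,-0.0667,-0.0667],"ax": [0,0,0,0,0,0,0,0],"ay": [0,0,0,0,0,0,0,0],"az": [0,0,0,0,0,0,0,0]})

```text
time_s: 7.48
tcp_pos: [0.5159, 0.1017, 0.1014]
eef_rot: [-180.0, -0.0, -174.6]
contact_force: [0.2, 0.9, -0.5]
gripper_width: 0.0008
gripper_force: 0.0
```

Scaled: 0.0185 m / 0.3 = 0.0617, 0.0175 m / 0.3 = 0.0583.

>>> step_hand(increments={"dx": [0,0,0,0,0,0,0,0,0,0,0],"dy": [0,0,0,0,0,0,0,0,0,0,0],"dz": [0.0133,0.0267,0.0333,0.04,0.0433,0.0467,0.05,0.0533,0.0583,0.0617,0.0617],"ax": [0,0,0,0,0,0,0,0,0,0,0],"ay": [0,0,0,0,0,0,0,0,0,0,0],"az": [0,0,0,0,0,0,0,0,0,0,0]})

```text
time_s: 8.4
tcp_pos: [0.5157, 0.1015, 0.0833]
eef_rot: [-180.0, 0.0, -174.6]
contact_force: [-1.8, 0.1, 5.9]
gripper_width: 0.0001
gripper_force: 3.0
```

>>> step_hand(increments={"dx": [0,0,0],"dy": [0,0,0],"dz": [0.0033,0.005,0.005],"ax": [0,0,0],"ay": [0,0,0],"az": [0,0,0]})

```text
time_s: 8.65
tcp_pos: [0.5158, 0.1015, 0.0832]
eef_rot: [-180.0, 0.0, -174.6]
contact_force: [-7.3, -0.1, 20.9]
gripper_width: 0.0005
gripper_force: 10.0
```

Scaled: -0.14 m / 0.3 = -0.4667, -0.11 m / 0.3 = -0.3667.

>>> step_hand(increments={"dx": [0,0,0,0,0,0],"dy": [0,0,0,0,0,0],"dz": [-0.1,-0.2333,-0.3667,-0.4667,-0.4667,-0.4667],"ax": [0,0,0,0,0,0],"ay": [0,0,0,0,0,0],"az": [0,0,0,0,0,0]})

```text
time_s: 9.15
tcp_pos: [0.5165, 0.1021, 0.2234]
eef_rot: [179.9, 0.2, -174.6]
contact_force: [-0.8, -0.3, -1.1]
gripper_width: 0.0003
gripper_force: 0.0
```

```bash
python3 - <<'E'
from plant import r, vision, job, get_state
from m import *
T=dict(left=(.5744,.2011),right=(.5916,.0159),front=(.5153,.1022),back=(.6507,.1148))
for n in("scene","side","wrist"):
    c=vision.capture(n); P=pts(c); cv2.imwrite(f"pics/{n}2.png",c["frame"][:,:,::-1])
    for k,t in T.items():
        m=(np.hypot(P[...,0]-t[0],P[...,1]-t[1])<.006)&(P[...,2]>.06)&(P[...,2]<.11)
        print(n,k,m.sum(),np.median(P[m][:,2]).round(4) if m.any() else None)
E
```

```text
scene left 14 0.0803
scene right 21 0.0805
scene front 17 0.0815
scene back 41 0.0797
side left 41 0.0824
side right 16 0.0828
side front 27 0.0826
side back 21 0.0831
wrist left 0 None
wrist right 0 None
wrist front 122 0.083
wrist back 15 0.0833
```

View pics/scene2.png

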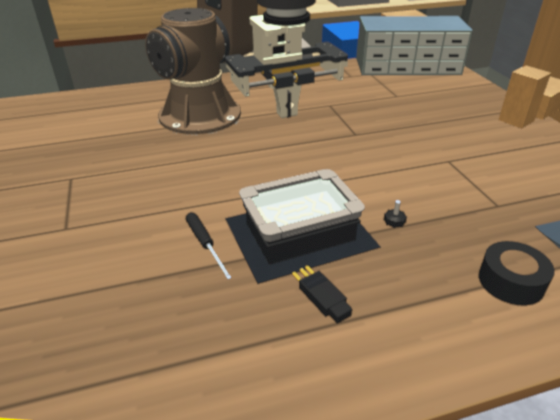

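The lid, from (243,190) to (362,210), sits flush, and all four sides read about 83 mm in the side view. The plug, screwdriver and knob are where they were, and the arm is clear.

```bash
python3 -c "
from plant import r, vision, job, get_state
print(job.close_job())"
```

```text
the job is handed in; nothing more can be done
None
```

All four sides of the lid are clicked shut and flush at about 83 mm; the plug, screwdriver and knob lie where they were, and the job is handed in (no verdict was returned).

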